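# Latch the gate of the cell-charging guard

### The arm

A 6-joint arm with a two-finger parallel gripper is mounted at the origin on a cart in front of the work surface, level with it; the furniture and walls round the work are solid. World frame = base frame: x ahead of the robot, y to its left, z up, the work surface at z = 0. Lengths are in m, angles in rad, forces in N, time in s.
With the tool pointing down it reaches from about 0.275 to 0.85 m from the base axis. Payload 5.2 kg.
Tool frame: the origin (TCP) lies at the very end of the fingers, on their centre line; the grasp point (between the pads) lies 19 mm behind it; z points along the fingers, y is the line along which they close (so a half turn about z gives the same grasp; the last joint's range is limited). The gripper opens to 85 mm and grips with 20 to 120 N. Pads are 22 mm wide; open, the fingers measure 114 mm over their backs; the gripper's body (76 mm by 85 mm) begins 54 mm behind the grasp point. The pads swing forward as they close: fully open they stand 13 mm farther back than shut.
Start: joints at [-1.319, 0.259, 1.535, -0, 1.348, -0.203], TCP at [0.242, -0.494, 0.231] pointing down, gripper open.
Joint ranges: [-3.14, 3.14], [-0.91, 2.08], [0.19, 2.58], [-1.22, 4.36], [0.22, 2.71], [-3.12, 3.12]. Speed limits (rad/s): [2.57, 2.57, 3.14, 3.14, 3.14, 3.14].

### API

Orientations are given as a unit quaternion [x, y, z, w].
In Python, from plant import telemetry, cams, close_job gives the robot as it stands.
- The arm moves only by the tool apply_moves, never from a script. Its arguments are lists of equal length, an entry for each row: "linear": the shift along the tool's x, y, z each as a share of 0.08 m, from -1 to 1, a list of three; "dr": the turn, a rotation vector about the tool's x, y, z each as a share of pi/2 rad, from -1 to 1, a list of three. In form: {"linear": [[dx, dy, dz], ...], "dr": [[wx, wy, wz], ...]}. A call has 1 to 8 rows; each row is the pose to reach, as a shift and turn from the pose commanded when the call began, along the tool's axes at that moment; what a row does not reach only later rows make up. A row lasts 1/10 s, in which the tool goes at most 50 mm and 8.59 degrees, less where a joint would pass 70% of its speed; a pose out of reach is approached as far as the arm can. A call with a number of a shift or a turn outside -1 to 1 is refused whole. A call with a gripper value outside its range is refused whole. "gripper" is the closure, from -1 (fully open) to 1 (shut), set as the call begins (left out, the last holds). The fingers move at their own pace and stop on an object; "grip_force" is the grip in N (left out, the last holds). Time passes only in rows, so rows that repeat a pose let the fingers close. It gives the time, the measured TCP pose, the force, the opening and the grip force at its end, in the units of the state.
- telemetry.get_obs(): the state, without advancing time (a new reading comes with each control period).
- cams.read_camera(name): name is "scene" or "top" or "wrist"; returns a dict with "img" (420x560x3 uint8, blue, green, red), "depth" (420x560 float32, m along the optical axis (not along the pixel's ray), 0 where there is no reading), "fx", "fy", "cx", "cy" (pixels), "camera_from_world" (4x4, takes a point from world to camera coordinates); the wrist camera has in their place "T_tool_cam" (4x4, takes a point from camera to tool coordinates, whose origin is the TCP and whose axes are the flange's). Camera axes: x right, y down, z forward; pixel columns grow to the right and rows downward; lengths in m; the calibration is good to about 2 mm. A picture is of the moment at which its call begins: read the wrist's pose just before it.
- close_job(): hands the job in; it is judged then, once.
The state is a dict: "t": time; "qpos": joint angles; "joint_velocities": joint speeds; "tau": joint torques, N m; "tcp_pos": TCP position; "tool_rot": TCP orientation; "wrist_force": force on the tool from outside, world axes, zero at the start; "moment": the same for the moment, N m; "width": opening from 0.0 (shut) to 1.0 (fully open); "grip_force": force on a finger pad.
Only numpy, scipy, OpenCV 4.12 (cv2) and the standard library are available. Lean on these libraries where they do the work, as an engineer would, in place of code of your own. Each camera call takes 0.05 s, during which the arm holds its last target. There are 200 camera calls.

### The job

Shut and latch the yellow gate of the clear guard over the charging cells: lift the latch bar by its red thumb lug, swing the gate to with the bar held up over the striker's tooth and press it gently back against the sprung black buffer. Then let the bar down fully into the catch between tooth and buffer and let go, so that the gate stays shut. Feel for the buffer, do not ram it, and leave the flux bottle, the pot and the solder reel where they stand.

Things in the scene. Friction and masses are not known exactly. Their poses are not given: they have to be found in the camera images.
- guard: the whole guard, fixed to the desk: 6 mm aluminium base plate (x -35 to 65, y -125 to 55 mm, and a tongue to x -65, y 105) with a clear box (roof at 91 mm) over two cells. Origin on the plate's underside. x points from the gate side into the box, y along the shut gate from the hinge (at -y) to the striker (at +y), z up. The gate is on the -x side.
- gate_hinge (a point): point on the gate's upright hinge axis at desk height (guard frame -21, -95, 0 mm); axes as the guard's. 'Gate frame' below: origin here, turned with the gate, parallel to the guard's axes at gate angle 0; the gate runs along its +y to a radius of 155 mm, top at 93 mm.
- gate (a joint): gate angle in rad: 0 = parallel to guard y; grows as it opens (free end swings to guard -x, the gate turns counter-clockwise seen from above). Light friction, stays where left; no stop of its own before the striker's buffer. Latched it lies between about -0.07 and +0.1, depending on where the striker head is clamped.
- latch_bar (a joint): angle of the latch bar on the gate in rad: 0 = level (its rest, also when down in the catch), grows as it is lifted, at most 0.28; it falls by its own weight. The pivot axis is the gate's normal and lies at x -14, y +45, z +95 mm in the gate frame.
- thumb_bar: steel latch bar with red lug, 110 g. Origin on the pivot axis; axes at rest as the gate frame. The bar runs along +y to 150 mm from the pivot, 8 mm thick (x), 14 mm high (z -7 to +7). Lug: upright tab 10 mm thick (x), 24 mm wide (y), 95 mm from the pivot, top 51 mm above it (146 mm above the desk). Pinch it from above along x and lean the hand with the bar (pads resist turning).
- lug_grip (a point): where to pinch the red lug: 95 mm from the pivot along the bar (140 mm from the hinge) and 38 mm above the pivot (133 mm above the desk at rest); axes as thumb_bar
- bar_catch (a point): the point on the bar's centre line, 135 mm from the pivot (180 mm from the hinge), that goes into the catch; axes as thumb_bar
- striker: fixed dark bracket with a grey head. Origin at desk height below the bar at gate angle 0 (guard frame -35, +85, 0 mm); axes as the guard's. The head (tooth and buffer) is clamped in a slot, up to 15 mm to +x or -x of nominal: this offset is NOT in any pose and must be felt. More than 12 N of the bar on tooth or buffer is ramming and fails.
- tooth (a point): nominal place (head offset 0) of the middle of the tooth's top, 98 mm above the desk; axes as the guard's. The tooth is a blunt block 10 mm thick (x) and wide (y), its top 10 mm above the underside of the level bar: the bar must be lifted beyond 0.08 rad to pass over it. A bar lying on it stands at about 0.075 rad.
- buffer_face (a point): nominal place (head offset 0) of the free buffer's face, 95 mm above the desk; 7.5 mm in +x from the tooth's inner face. Black rubber plate, z 84 to 140 mm, spring towards -x: 1.5 N preload, 2 N per mm. Press it in 1.2 mm (4 N) or more to get the 8 mm bar behind the tooth, best 1.7 to 3.5 mm (5 to 8 N); force at the lug is 1.3 times that. Released, it holds the bar on the tooth.
- flux_bottle: bystander: clear bottle 70 x 68 x 150 mm, origin at the centre of its underside; leave it alone
- plastic_pot: bystander: small white pot with green lid, diameter 39, height 34 mm, origin at the centre of its underside; leave it alone
- solder_reel: bystander: yellow reel, diameter 41, height 36 mm, origin at the centre of its underside; leave it alone

How it is judged:
By the outcome, as a careful person would: the job done as asked, in the order asked, and still so for the second after the job is handed in, with the robot touching nothing.
It also fails if it takes over 64 s, if anything falls off the work surface, if the arm or the gripper's body presses on something with over 40 N, if the wrist force passes 120 N, or if a joint passes its speed limit or range.

## Working session

There is one attempt and no reset: what is moved stays moved. The work goes in short steps, Python scripts to look and compute and a tool call to move; the robot and the scene stay as the last step left them, time stands still between calls to the robot, and variables do not carry over. Pictures are saved under pics/ and viewed, at most 10 in all, crops included, and the job is handed in when it is done.

Besides the shell and the picture viewer there is one more tool, called after "Emit:" as name(argument=value, ...) on one line, values as JSON. apply_moves: Moves the arm, as the interface text tells. Shift numbers are shares of 0.08 m and turn numbers shares of pi/2 rad, none past 1 either way. Its arguments: {"type":"object","properties":{"linear":{"type":"array","items":{"type":"array","items":{"type":"number","minimum":-1,"maximum":1}}},"dr":{"type":"array","items":{"type":"array","items":{"type":"number","minimum":-1,"maximum":1}}},"gripper":{"type":"number"},"grip_force":{"type":"number"}},"required":["linear","dr"]}

```bash
ls; mkdir -p pics; python3 - <<'E'
from plant import telemetry,cams
import cv2,numpy as np
o=telemetry.get_obs();print(o)
for n in("scene","top"):
    c=cams.read_camera(n);cv2.imwrite(f"pics/{n}0.png",c["img"]);np.savez(f"{n}0.npz",**c)
    print(n,c["fx"],c["cx"],c["cy"],np.round(c["camera_from_world"],3).tolist())
E
```

```text
pics
{'t': 0.0, 'qpos': array([-1.31881095e+00,  2.59389101e-01,  1.53609255e+00,  1.40295796e-05,
        1.34797499e+00, -2.02791090e-01]), 'joint_velocities': array([ 0.00078307, -0.00061516, -0.00016695,  0.0004489 ,  0.0014514 ,
       -0.00076231]), 'tau': array([-1.72424086e-03, -4.46035480e+01, -2.90574306e+01, -5.02209859e-04,
        1.18067654e-02, -3.03870763e-05]), 'tcp_pos': array([ 0.24149098, -0.49356719,  0.23044607]), 'tool_rot': array([ 9.74258426e-01,  2.25432143e-01, -1.60841754e-05, -9.31878324e-04]), 'wrist_force': array([ 0.56796937,  0.14328344, -0.43042258]), 'moment': array([-0.02478994, -0.05029148, -0.0021578 ]), 'grip_force': 0.0, 'width': 1.0005267674693286}
scene 465.44689582851515 276.73955120215504 205.816837553772 [[-0.881, -0.474, 0.012, 0.565], [-0.268, 0.477, -0.837, 0.133], [0.391, -0.74, -0.547, 0.853], [0.0, 0.0, 0.0, 1.0]]
top 418.2674950025023 279.19417766890683 207.39981620094443 [[0.027, -1.0, -0.005, 0.169], [-0.997, -0.026, -0.068, 0.562], [0.068, 0.007, -0.998, 0.955], [0.0, 0.0, 0.0, 1.0]]
```

View pics/scene0.png

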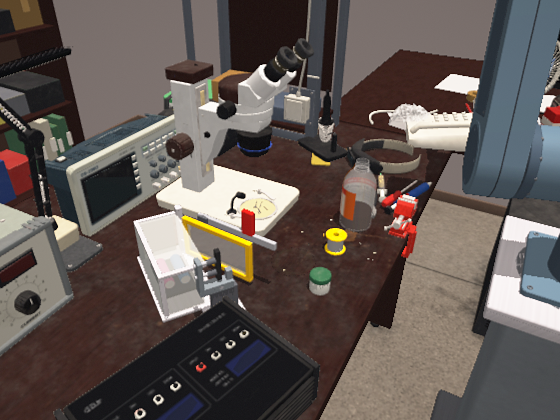

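View pics/top0.png

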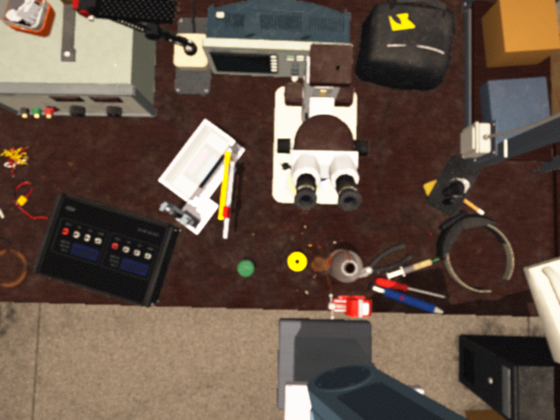

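The scene view shows the guard at about (185,260), the yellow gate open with the red lug at (248,222), and the striker at (213,270). In the top view the gate runs from (229,148) to (222,218), with the bar tip at (225,236) and the striker at (180,213).

```bash
cat > h.py <<'E'
import numpy as np,cv2
def cloud(c):
    d=c["depth"];v,u=np.mgrid[:d.shape[0],:d.shape[1]]
    P=np.stack([(u-c["cx"])/c["fx"]*d,(v-c["cy"])/c["fy"]*d,d,np.ones_like(d)],-1)
    return (P@np.linalg.inv(c["camera_from_world"]).T)[...,:3]
E
python3 - <<'E'
from h import *
for n in("top","scene"):
    c=dict(np.load(n+"0.npz"));P=cloud(c);I=c["img"];hsv=cv2.cvtColor(I,cv2.COLOR_BGR2HSV);H,S,V=[hsv[...,i] for i in range(3)]
    ok=(c["depth"]>0)&(P[...,0]>.3)&(P[...,1]<.5)&(P[...,1]>0)&(P[...,0]<.8)
    y=ok&(H>20)&(H<33)&(S>150)&(V>120)&(P[...,2]>.05)&(P[...,2]<.1)
    r=ok&((H<8)|(H>172))&(S>150)&(V>90)&(P[...,2]>.1)&(P[...,2]<.16)
    for nm,m in(("yel",y),("red",r)):
        Q=P[m]; 
        if len(Q)<5: print(n,nm,len(Q));continue
        mu=Q.mean(0);w,v=np.linalg.eigh(np.cov(Q[:,:2].T));a=v[:,1];t=(Q-mu)[:,:2]@a
        print(n,nm,len(Q),mu.round(4),"axis",a.round(3),np.percentile(t,[0,2,98,100]).round(4),"z",np.percentile(Q[:,2],[2,50,98]).round(4))
I=cv2.imread("pics/top0.png")[105:255,140:260];cv2.imwrite("pics/topc.png",cv2.resize(I,None,fx=4.8,fy=4,interpolation=cv2.INTER_CUBIC)[:600] if 0 else cv2.resize(I,(480,600),interpolation=cv2.INTER_CUBIC))
c=dict(np.load("top0.npz"));P=cloud(c)
# roof/wall-top pixels
m=(np.abs(P[...,2]-.091)<.006)&(P[...,0]>.4)&(P[...,0]<.8)&(P[...,1]>.1)&(P[...,1]<.5)
v,u=np.nonzero(m);print(len(u));
if len(u)>5: print(cv2.minAreaRect(P[m][:,:2].astype(np.float32)))
m=(np.abs(P[...,2]-.006)<.005)&(c["img"].min(-1)>110)&(P[...,0]>.4)&(P[...,0]<.8)&(P[...,1]>.1)&(P[...,1]<.5)
print(m.sum(),cv2.minAreaRect(P[m][:,:2].astype(np.float32)))
E
```

```text
top yel 288 [0.5981 0.3034 0.0927] axis [-0.997  0.072] [-0.0738 -0.0703  0.0724  0.0744] z [0.0888 0.0928 0.0961]
top red 62 [0.5376 0.2906 0.1374] axis [-0.999  0.045] [-0.0108 -0.0105  0.0099  0.0117] z [0.1082 0.1448 0.1481]
scene yel 636 [0.5874 0.3092 0.0868] axis [-0.998  0.066] [-0.0891 -0.0827  0.0614  0.0622] z [0.0549 0.0909 0.094 ]
scene red 306 [0.5367 0.2996 0.125 ] axis [-0.995 -0.095] [-0.0126 -0.0116  0.0093  0.01  ] z [0.1023 0.1253 0.1463]
3129
((0.6380447745323181, 0.3226158320903778), (0.36474594473838806, 0.3064122200012207), 87.1844253540039)
1301 ((0.640718400478363, 0.33437180519104004), (0.29537415504455566, 0.283262699842453), 3.780841827392578)
```

View pics/topc.png

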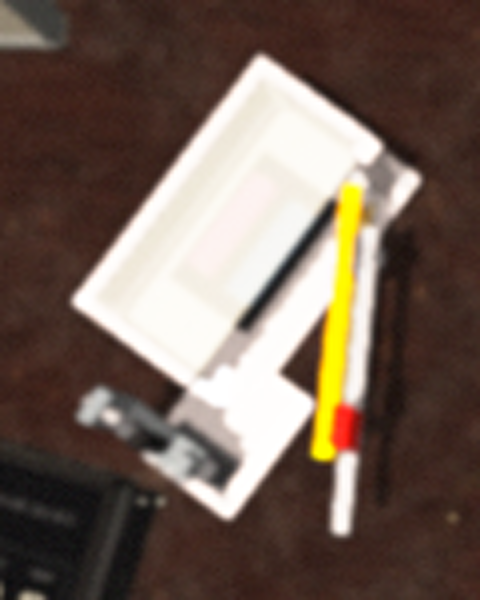

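The crop confirms the frame: the plate corner at the hinge is at full-image px (245,150), the outer tongue corner at (197,234.5), and the lug at about (226,212). Next I'll compute the guard pose and the obstacle heights along the way.

```bash
cat >> h.py <<'E'
def px(c,u,v,z):
    T=np.linalg.inv(c["camera_from_world"]);r=T[:3,:3]@[(u-c["cx"])/c["fx"],(v-c["cy"])/c["fy"],1]
    return T[:3,3]+r*(z-T[2,3])/r[2]
E
python3 - <<'E'
from h import *
c=dict(np.load("top0.npz"));P=cloud(c)
A=px(c,244.7,149.7,.006)[:2];B=px(c,196.8,234,.006)[:2];C=px(c,217.7,205.2,.006)[:2]
d=B-A;print(A,B,C,np.linalg.norm(d))
yaw=np.arctan2(d[1],d[0])-np.arctan2(230,-30);print("yaw",yaw,"tongue yaw",np.arctan2(*(B-C)[::-1])-np.pi/2)
R=np.array([[np.cos(yaw),-np.sin(yaw)],[np.sin(yaw),np.cos(yaw)]])
o=(A+B)/2-R@np.array([-.05,-.01]);print("guard",o,"hinge",o+R@np.array([-.021,-.095]),"striker",o+R@np.array([-.035,.085]))
# striker points
Rg=lambda p:(p[...,:2]-o)@R
for n in("top","scene"):
    cc=dict(np.load(n+"0.npz"));Q=cloud(cc);q=Rg(Q)*1000;z=Q[...,2]*1000
    m=(cc["depth"]>0)&(abs(q[...,0]+35)<40)&(abs(q[...,1]-85)<25)&(z>70)&(z<150)
    print(n);[print(np.r_[q[v,u],z[v,u],cc["img"][v,u]].astype(int).tolist(),end=' ') for v,u in list(zip(*np.nonzero(m)))[::(2 if n=="top" else 6)]]
x=np.arange(.2,.6,.05);y=np.arange(-.5,.5,.05)
print("\nheights, cols x",x.round(2))
for yy in y:
    print(round(yy,2),[int(1000*np.max(P[...,2][(abs(P[...,0]-xx-.025)<.025)&(abs(P[...,1]-yy-.025)<.025)],initial=-.1)) for xx in x])
E
```

```text
[0.69363787 0.26982036] [0.48995663 0.37610507] [0.55922216 0.32937675] 0.2297444020864341
yaw 0.9601438454586839 tongue yaw 0.9773037257093229
guard [0.61227462 0.36966044] hinge [0.67806421 0.29798248] striker [0.52256725 0.38972503]
top
[4, 76, 131, 169, 172, 172] [4, 75, 120, 84, 87, 88] [3, 78, 130, 179, 182, 181] [1, 76, 126, 96, 97, 97] [1, 74, 111, 68, 68, 69] [4, 74, 85, 64, 65, 71] [2, 79, 129, 161, 165, 164] [1, 78, 118, 83, 84, 83] [1, 77, 107, 75, 75, 75] [0, 75, 96, 76, 76, 77] [1, 74, 78, 76, 79, 83] [2, 82, 130, 176, 178, 179] [1, 81, 122, 117, 120, 125] [1, 79, 108, 80, 80, 82] [1, 78, 96, 75, 74, 76] [1, 77, 80, 92, 93, 92] [-2, 74, 82, 84, 86, 90] [2, 85, 131, 180, 186, 185] [1, 84, 121, 175, 178, 188] [1, 82, 111, 141, 146, 156] [1, 81, 96, 92, 95, 99] [1, 80, 85, 88, 90, 88] [-3, 76, 80, 104, 106, 105] [-4, 75, 70, 73, 75, 82] [1, 87, 131, 163, 167, 168] [0, 85, 125, 202, 208, 220] [-2, 83, 120, 196, 203, 213] [-1, 82, 103, 116, 120, 127] [0, 82, 81, 96, 96, 99] [-2, 79, 81, 108, 108, 108] [-7, 75, 79, 96, 99, 98] [3, 91, 130, 182, 186, 184] [0, 88, 128, 127, 130
[... 7026 characters left out ...]
, 4]
-0.35 [-100, -100, 4, 27, 29, 32, 36, 9]
-0.3 [-100, -100, 4, 31, 4, 5, 39, 29]
-0.25 [-100, -100, 5, 31, 32, 39, 39, 122]
-0.2 [-100, -100, 21, 10, 23, 38, 37, 189]
-0.15 [-100, -100, 21, 23, 18, 11, 5, 220]
-0.1 [-100, 458, 4, 24, 19, 14, 4, 4]
-0.05 [-100, 452, 72, 69, 13, 4, 5, 5]
-0.0 [411, 427, 69, 105, 153, 129, 4, 5]
0.05 [401, -100, 65, 38, 143, 120, 369, 375]
0.1 [320, -100, 4, 5, 39, 38, 368, 376]
0.15 [-100, -100, 4, 4, 40, 992, 368, 371]
0.2 [-100, -100, 4, 5, 37, 5, 4, 5]
0.25 [-100, -100, 6, 36, 38, 104, 148, 106]
0.3 [-100, -100, 4, 5, 4, 99, 95, 96]
0.35 [-100, -100, 4, 4, 6, 10, 141, 94]
0.4 [-100, -100, 3, 78, 78, 78, 140, 133]
0.45 [-100, -100, 80, 80, 82, 79, 78, 4]
```

```bash
cat >> h.py <<'E'
from scipy.spatial.transform import Rotation as Ro
def down(yaw,lean=0,):  # tool pointing down, tool x at yaw (rad), then leaned about own y
    x=np.array([np.cos(yaw),np.sin(yaw),0]);y=np.array([np.sin(yaw),-np.cos(yaw),0])
    return Ro.from_matrix(np.c_[x,y,[0,0,-1]])*Ro.from_rotvec([0,lean,0])
def rel(p,R,p2,R2): return R.inv().apply(p2-p)/.08,(R.inv()*R2).as_rotvec()/(np.pi/2)
def app(p,R,l,d): return p+R.apply(np.array(l)*.08),R*Ro.from_rotvec(np.array(d)*np.pi/2)
def now():
    from plant import telemetry
    o=telemetry.get_obs();return o["tcp_pos"],Ro.from_quat(o["tool_rot"])
def route(p,R,wps):
    for (x,y,z,yw) in wps:
        for _ in range(9):
            l,d=rel(p,R,np.array([x,y,z]),down(np.radians(yw)))
            s=min(1,1/max(abs(l).max(),1e-9),.22/max(abs(d).max(),1e-9));r2=lambda a:np.round(a*s,2).tolist()
            print(r2(l),r2(d));p,R=app(p,R,r2(l),r2(d))
            if s==1:break
        print("--")
E
python3 - <<'E'
from h import *
p,R=now();route(p,R,[(.34,-.3,.25,75),(.36,-.1,.25,120),(.37,.02,.25,145),(.34,.2,.25,172),(.538,.293,.23,176)])
E
```

```text
[0.88, -0.66, -0.1] [-0.0, -0.0, -0.22]
[1.0, -0.31, -0.09] [-0.0, -0.0, -0.21]
[0.57, 0.02, -0.05] [-0.0, -0.0, -0.11]
--
[1.0, -0.17, 0.0] [-0.0, -0.0, -0.2]
[1.0, 0.14, 0.0] [0.0, -0.0, -0.2]
[0.44, 0.22, 0.0] [0.0, -0.0, -0.1]
--
[0.97, 0.66, 0.01] [0.0, -0.0, -0.22]
[0.19, 0.27, -0.0] [0.0, -0.0, -0.06]
--
[0.99, 1.0, 0.0] [0.0, -0.0, -0.19]
[0.4, 0.78, 0.0] [0.0, -0.0, -0.11]
--
[-1.0, 0.65, 0.11] [0.0, -0.0, -0.02]
[-1.0, 0.61, 0.11] [0.0, -0.0, -0.02]
[-0.32, 0.19, 0.03] [0.0, -0.0, -0.01]
--
```

Emit:
apply_moves(linear=[[0.88, -0.66, -0.1], [0.88, -0.66, -0.1], [0.88, -0.66, -0.1], [0.88, -0.66, -0.1]], dr=[[0, 0, -0.22], [0, 0, -0.22], [0, 0, -0.22], [0, 0, -0.22]], gripper=-1)

```text
t: 0.5
tcp_pos: [0.2821, -0.4148, 0.2394]
tool_rot: [0.921, 0.391, -0.0, 0.0]
wrist_force: [-0.4, -1.8, -0.4]
width: 1.002
grip_force: 0.0
```

Emit:
apply_moves(linear=[[1, -0.31, -0.09], [1, -0.31, -0.09], [1, -0.31, -0.09], [1, -0.31, -0.09]], dr=[[0, 0, -0.21], [0, 0, -0.21], [0, 0, -0.21], [0, 0, -0.21]])

```text
t: 0.9
tcp_pos: [0.3196, -0.3414, 0.2465]
tool_rot: [0.845, 0.535, -0.0, 0.0]
wrist_force: [-0.3, -0.4, -0.0]
width: 0.999
grip_force: 0.0
```

Emit:
apply_moves(linear=[[0.57, 0.02, -0.05], [0.57, 0.02, -0.05], [0.57, 0.02, -0.05]], dr=[[0, 0, -0.11], [0, 0, -0.11], [0, 0, -0.11]])

```text
t: 1.2
tcp_pos: [0.3404, -0.3014, 0.2504]
tool_rot: [0.796, 0.606, -0.0, 0.0]
wrist_force: [0.4, -0.4, 0.6]
width: 1.004
grip_force: 0.0
```

Emit:
apply_moves(linear=[[1, -0.17, 0], [1, -0.17, 0], [1, -0.17, 0], [1, -0.17, 0]], dr=[[0, 0, -0.2], [0, 0, -0.2], [0, 0, -0.2], [0, 0, -0.2]])

```text
t: 1.6
tcp_pos: [0.3484, -0.221, 0.2506]
tool_rot: [0.692, 0.722, -0.0, 0.0]
wrist_force: [0.1, -0.5, -0.4]
width: 0.999
grip_force: 0.0
```

Emit:
apply_moves(linear=[[1, 0.14, 0], [1, 0.14, 0], [1, 0.14, 0], [1, 0.14, 0]], dr=[[0, 0, -0.2], [0, 0, -0.2], [0, 0, -0.2], [0, 0, -0.2]])

```text
t: 2.0
tcp_pos: [0.3564, -0.1408, 0.2507]
tool_rot: [0.57, 0.821, -0.0, 0.001]
wrist_force: [-0.0, -0.1, -1.4]
width: 1.001
grip_force: 0.0
```

Tracking is accurate, so I'll continue along the plan.

Emit:
apply_moves(linear=[[0.44, 0.22, 0], [0.44, 0.22, 0], [0.44, 0.22, 0]], dr=[[0, 0, -0.1], [0, 0, -0.1], [0, 0, -0.1]])

```text
t: 2.3
tcp_pos: [0.3605, -0.1015, 0.2506]
tool_rot: [0.504, 0.864, -0.0, 0.0]
wrist_force: [0.2, -0.1, -0.1]
width: 1.001
grip_force: 0.0
```

Emit:
apply_moves(linear=[[0.97, 0.66, 0], [0.97, 0.66, 0], [0.97, 0.66, 0], [0.97, 0.66, 0]], dr=[[0, 0, -0.22], [0, 0, -0.22], [0, 0, -0.22], [0, 0, -0.22]])

```text
t: 2.7
tcp_pos: [0.3682, -0.0072, 0.2506]
tool_rot: [0.347, 0.938, -0.0, 0.0]
wrist_force: [0.6, 0.3, 0.3]
width: 0.996
grip_force: 0.0
```

Emit:
apply_moves(linear=[[0.19, 0.27, 0], [0.19, 0.27, 0]], dr=[[0, 0, -0.06], [0, 0, -0.06]])

```text
t: 2.9
tcp_pos: [0.3707, 0.0194, 0.2505]
tool_rot: [0.303, 0.953, 0.0, 0.0]
wrist_force: [0.3, -1.0, 0.5]
width: 0.998
grip_force: 0.0
```

Emit:
apply_moves(linear=[[0.99, 1, 0], [0.99, 1, 0], [0.99, 1, 0], [0.99, 1, 0]], dr=[[0, 0, -0.19], [0, 0, -0.19], [0, 0, -0.19], [0, 0, -0.19]])

```text
t: 3.3
tcp_pos: [0.3518, 0.1307, 0.2505]
tool_rot: [0.158, 0.987, -0.0, 0.0]
wrist_force: [0.3, -0.0, 0.2]
width: 1.001
grip_force: 0.0
```

Emit:
apply_moves(linear=[[0.4, 0.78, 0], [0.4, 0.78, 0], [0.4, 0.78, 0]], dr=[[0, 0, -0.11], [0, 0, -0.11], [0, 0, -0.11]])

```text
t: 3.6
tcp_pos: [0.3413, 0.1996, 0.2504]
tool_rot: [0.072, 0.997, -0.0, 0.0]
wrist_force: [-0.0, -0.6, -0.2]
width: 1.001
grip_force: 0.0
```

Emit:
apply_moves(linear=[[-1, 0.65, 0.11], [-1, 0.65, 0.11], [-1, 0.65, 0.11], [-1, 0.65, 0.11]], dr=[[0, 0, -0.02], [0, 0, -0.02], [0, 0, -0.02], [0, 0, -0.02]])

```text
t: 4.0
tcp_pos: [0.4281, 0.2377, 0.2405]
tool_rot: [0.057, 0.998, -0.001, -0.001]
wrist_force: [-0.3, -1.0, -0.6]
width: 0.999
grip_force: 0.0
```

Emit:
apply_moves(linear=[[-1, 0.61, 0.11], [-1, 0.61, 0.11], [-1, 0.61, 0.11], [-1, 0.61, 0.11]], dr=[[0, 0, -0.02], [0, 0, -0.02], [0, 0, -0.02], [0, 0, -0.02]])

```text
t: 4.4
tcp_pos: [0.5116, 0.2779, 0.2324]
tool_rot: [0.041, 0.999, -0.001, -0.001]
wrist_force: [-0.5, -0.3, -0.1]
width: 1.0
grip_force: 0.0
```

```bash
python3 - <<'E'
from h import *
from plant import cams
p,R=now();c=cams.read_camera("wrist");np.savez("w1.npz",p=p,q=R.as_quat(),**c);cv2.imwrite("pics/w1.png",c["img"])
print(p,R.as_quat(),np.round(c["T_tool_cam"],3).tolist())
d=c["depth"];v,u=np.mgrid[:420,:560]
P=np.stack([(u-c["cx"])/c["fx"]*d,(v-c["cy"])/c["fy"]*d,d],-1)
W=R.apply((P.reshape(-1,3)@c["T_tool_cam"][:3,:3].T+c["T_tool_cam"][:3,3]))+p;W=W.reshape(P.shape)
hsv=cv2.cvtColor(c["img"],cv2.COLOR_BGR2HSV);H,S,V=[hsv[...,i] for i in range(3)]
for nm,m in(("red",((H<8)|(H>172))&(S>150)&(W[...,2]>.142)&(W[...,2]<.15)),("yel",(H>20)&(H<33)&(S>150)&(V>120)&(W[...,2]>.088)&(W[...,2]<.098))):
    m&=(d>0);Q=W[m]
    if len(Q)>20:
        r=cv2.minAreaRect(Q[:,:2].astype(np.float32)*1000);mu=Q.mean(0);w,e=np.linalg.eigh(np.cov(Q[:,:2].T));print(nm,len(Q),mu,e[:,1],r)
E
```

```text
[0.51160789 0.27791851 0.23238102] [ 4.07835769e-02  9.99167401e-01 -6.59383894e-04 -8.77443238e-04] [[-0.001, -0.946, -0.325, 0.083], [1.0, -0.0, -0.001, 0.001], [0.001, -0.325, 0.946, -0.143], [0.0, 0.0, 0.0, 1.0]]
red 406 [0.53830366 0.29547623 0.14566222] [-0.99873384  0.05030625] ((539.2261962890625, 295.6510314941406), (9.914952278137207, 22.95905876159668), 86.33121490478516)
yel 343 [0.57566749 0.30641924 0.09318178] [-0.99630427  0.08589411] ((597.3167114257812, 305.72125244140625), (9.876618385314941, 142.18650817871094), 86.11988830566406)
```

```bash
python3 - <<'E'
from h import *
p,R=now();route(p,R,[(.539,.295,.19,176.2),(.539,.295,.115,176.2)])
E
```

```text
[-0.33, 0.24, 0.54] [-0.0, -0.0, -0.01]
--
[-0.0, 0.0, 0.93] [-0.0, -0.0, 0.0]
--
```

View pics/w1.png

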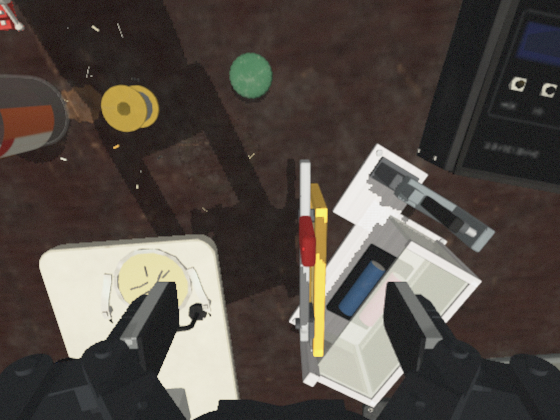

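The wrist view shows the lug at (307,240), lying between the open fingers in image x, with the gate top at (321,280) and the striker head at (430,200). I'll go down and pinch it.

Emit:
apply_moves(linear=[[-0.33, 0.24, 0.54], [-0.33, 0.24, 0.54], [-0.33, 0.24, 0.54]], dr=[[0, 0, -0.01], [0, 0, -0.01], [0, 0, -0.01]])

```text
t: 4.75
tcp_pos: [0.538, 0.2957, 0.189]
tool_rot: [0.032, 0.999, -0.001, -0.001]
wrist_force: [0.3, 0.2, 1.1]
width: 1.001
grip_force: 0.0
```

Emit:
apply_moves(linear=[[0, 0, 0.3], [0, 0, 0.6], [0, 0, 0.93], [0, 0, 0.93]], dr=[[0, 0, 0], [0, 0, 0], [0, 0, 0], [0, 0, 0]])

```text
t: 5.15
tcp_pos: [0.5368, 0.2955, 0.1143]
tool_rot: [0.032, 0.999, -0.001, -0.002]
wrist_force: [-1.0, -0.7, 0.1]
width: 0.999
grip_force: 0.0
```

Emit:
apply_moves(linear=[[0, 0, 0], [0, 0, 0], [0, 0, 0], [0, 0, 0], [0, 0, 0], [0, 0, 0], [0, 0, 0], [0, 0, 0]], dr=[[0, 0, 0], [0, 0, 0], [0, 0, 0], [0, 0, 0], [0, 0, 0], [0, 0, 0], [0, 0, 0], [0, 0, 0]], gripper=1, grip_force=30)

```text
t: 5.95
tcp_pos: [0.5397, 0.2965, 0.1159]
tool_rot: [0.032, 0.999, -0.0, 0.0]
wrist_force: [-2.1, -2.8, 5.8]
width: 0.109
grip_force: 32.4
```

```bash
python3 - <<'E'
from h import *
from plant import telemetry
o=telemetry.get_obs();print(o["tcp_pos"],Ro.from_quat(o["tool_rot"]).as_matrix().round(4).tolist(),o["width"],o["grip_force"],o["wrist_force"],o["moment"],o["qpos"])
E
```

```text
[0.53974195 0.29647417 0.11589675] [[-0.9979, 0.064, 0.0005], [0.064, 0.9979, -0.0004], [-0.0005, -0.0003, -1.0]] 0.10873558115907264 32.41248071193695 [-2.14551621 -2.783115    5.78781359] [-0.43146731  0.19823332 -0.35480197] [ 3.21666064e-01  4.68329482e-01  1.52199459e+00 -5.25959267e-04
  1.15093918e+00 -1.18486904e+00]
```

```bash
cat >> h.py <<'E'
H=np.array([.6795,.300,.095])
def swing(p,R,dphi,dth,phi_axis=None):
    """tool-frame shares for closing the gate by dphi and lifting the bar by dth, from pose p,R"""
    yx=R.as_matrix()[:2,1];a=np.r_[yx/np.linalg.norm(yx),0];d=np.array([-a[1],a[0],0])
    piv=H+.045*d-.014*a;A=Ro.from_rotvec(a*dth);B=Ro.from_rotvec([0,0,-dphi])
    q=piv+A.apply(p-piv);q=H+B.apply(q-H);return rel(p,R,q,B*A*R)
def show(p,R,seq):
    for s in seq:
        l,d=swing(p,R,*s);print(s,np.round(l,3).tolist(),np.round(d,3).tolist())
E
python3 - <<'E'
from h import *
p,R=now();show(p,R,[(0,t) for t in(.04,.08,.12,.16)])
l,d=swing(p,R,0,.16);p,R=app(p,R,l,d)
show(p,R,[(f,0) for f in np.linspace(.05,.4,8)])
E
```

```text
(0, 0.04) [-0.011, -0.0, -0.047] [-0.0, 0.025, -0.0]
(0, 0.08) [-0.025, -0.0, -0.093] [-0.0, 0.051, -0.0]
(0, 0.12) [-0.04, -0.0, -0.139] [-0.0, 0.076, -0.0]
(0, 0.16) [-0.057, -0.0, -0.184] [-0.0, 0.102, -0.0]
(np.float64(0.05), 0) [0.006, 0.084, 0.001] [-0.005, 0.0, 0.031]
(np.float64(0.1), 0) [0.007, 0.169, 0.001] [-0.01, 0.0, 0.063]
(np.float64(0.15000000000000002), 0) [0.004, 0.253, 0.001] [-0.015, 0.0, 0.094]
(np.float64(0.2), 0) [-0.003, 0.338, -0.001] [-0.02, 0.0, 0.126]
(np.float64(0.25), 0) [-0.014, 0.421, -0.002] [-0.025, 0.0, 0.157]
(np.float64(0.3), 0) [-0.029, 0.505, -0.005] [-0.03, 0.0, 0.189]
(np.float64(0.35000000000000003), 0) [-0.048, 0.587, -0.008] [-0.035, 0.0, 0.22]
(np.float64(0.4), 0) [-0.071, 0.668, -0.012] [-0.04, 0.0, 0.251]
```

Emit:
apply_moves(linear=[[-0.011, 0, -0.047], [-0.025, 0, -0.093], [-0.04, 0, -0.139], [-0.057, 0, -0.184], [-0.057, 0, -0.184]], dr=[[0, 0.025, 0], [0, 0.051, 0], [0, 0.076, 0], [0, 0.102, 0], [0, 0.102, 0]])

```text
t: 6.45
tcp_pos: [0.5441, 0.2959, 0.1304]
tool_rot: [0.032, 0.996, 0.002, -0.081]
wrist_force: [-4.3, -3.2, 5.1]
width: 0.113
grip_force: 31.5
```

Emit:
apply_moves(linear=[[0.006, 0.084, 0.001], [0.007, 0.169, 0.001], [0.004, 0.253, 0.001], [-0.003, 0.338, -0.001], [-0.003, 0.338, -0.001]], dr=[[-0.005, 0, 0.031], [-0.01, 0, 0.063], [-0.015, 0, 0.094], [-0.02, 0, 0.126], [-0.02, 0, 0.126]])

```text
t: 6.95
tcp_pos: [0.5459, 0.3235, 0.13]
tool_rot: [0.131, 0.988, 0.01, -0.08]
wrist_force: [-2.5, -3.3, 3.7]
width: 0.113
grip_force: 32.8
```

```bash
python3 - <<'E'
from h import *
from plant import telemetry,cams
o=telemetry.get_obs();p,R=now();print(p,R.as_matrix().round(4).tolist(),o["width"],o["grip_force"],o["wrist_force"],o["moment"])
y=R.as_matrix()[:,1];print("gate yaw",np.arctan2(y[1],y[0]),"lean",np.arcsin(R.as_matrix()[2,0]))
c=cams.read_camera("scene");cv2.imwrite("pics/s2.png",c["img"][150:330,110:350].repeat(3,0).repeat(3,1))
show(p,R,[(f,0) for f in(.05,.1,.15,.18,.2)])
E
```

```text
[0.54589158 0.32347432 0.12999841] [[-0.9528, 0.2614, -0.1545], [0.2583, 0.9652, 0.0406], [0.1597, -0.0012, -0.9872]] 0.11263569999399434 32.782169580459595 [-2.45773021 -3.27168849  3.68156232] [-0.47739685  0.00742746 -0.35498779]
gate yaw 1.3062912023602726 lean 0.16043177763838556
(0.05, 0) [0.006, 0.085, 0.001] [-0.005, 0.0, 0.031]
(0.1, 0) [0.007, 0.169, 0.001] [-0.01, 0.0, 0.063]
(0.15, 0) [0.004, 0.254, 0.0] [-0.015, 0.0, 0.094]
(0.18, 0) [0.0, 0.305, -0.0] [-0.018, 0.0, 0.113]
(0.2, 0) [-0.003, 0.339, -0.001] [-0.02, 0.0, 0.126]
```

View pics/s2.png

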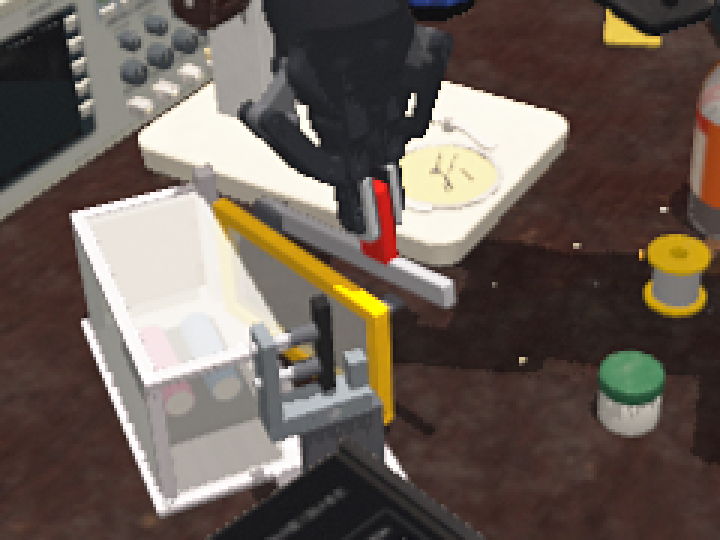

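The crop shows the lug pinched at (378,220), the gate swung with it, and the bar tip at (450,295) approaching the tooth at (355,365) and the black buffer plate at (322,345). I'll keep swinging.

Emit:
apply_moves(linear=[[0.006, 0.085, 0.001], [0.007, 0.169, 0.001], [0.004, 0.254, 0], [0, 0.305, 0], [0, 0.305, 0]], dr=[[-0.005, 0, 0.031], [-0.01, 0, 0.063], [-0.015, 0, 0.094], [-0.018, 0, 0.113], [-0.018, 0, 0.113]])

```text
t: 7.5
tcp_pos: [0.5522, 0.3468, 0.13]
tool_rot: [0.219, 0.972, 0.017, -0.078]
wrist_force: [-2.9, -2.8, 3.0]
width: 0.113
grip_force: 32.6
```

```bash
cat >> h.py <<'E'
def stat():
    from plant import telemetry
    o=telemetry.get_obs();p,R=now();M=R.as_matrix();F=o["wrist_force"]
    print("p",p.round(4),"gateyaw",np.arctan2(M[1,1],M[0,1]).round(4),"lean",np.arcsin(M[2,0]).round(4),"F",F.round(1),"F.tool",R.inv().apply(F).round(1),"m",o["moment"].round(2),"w",round(o["width"],3),"t",o["t"])
    d=p[:2]-H[:2];print("r",np.hypot(*d),"ang",np.arctan2(d[1],d[0]));return p,R
E
python3 - <<'E'
from h import *
from plant import cams
p,R=stat();c=cams.read_camera("scene");P=cloud(c);cv2.imwrite("pics/s3.png",c["img"][190:310,150:300].repeat(5,0).repeat(5,1))
show(p,R,[(f,0) for f in(.01,.02,.03,.04,.05,.06)])
E
```

```text
p [0.5522 0.3468 0.13  ] gateyaw 1.1279 lean 0.1603 F [-2.9 -2.8  3. ] F.tool [ 1.9 -3.8 -2.7] m [-0.5   0.05 -0.45] w 0.113 t 7.5
r 0.1356164049319675 ang 2.789213488695207
(0.01, 0) [0.001, 0.017, 0.0] [-0.001, 0.0, 0.006]
(0.02, 0) [0.003, 0.034, 0.0] [-0.002, 0.0, 0.013]
(0.03, 0) [0.004, 0.051, 0.001] [-0.003, 0.0, 0.019]
(0.04, 0) [0.005, 0.068, 0.001] [-0.004, 0.0, 0.025]
(0.05, 0) [0.005, 0.085, 0.001] [-0.005, 0.0, 0.031]
(0.06, 0) [0.006, 0.102, 0.001] [-0.006, 0.0, 0.038]
```

View pics/s3.png

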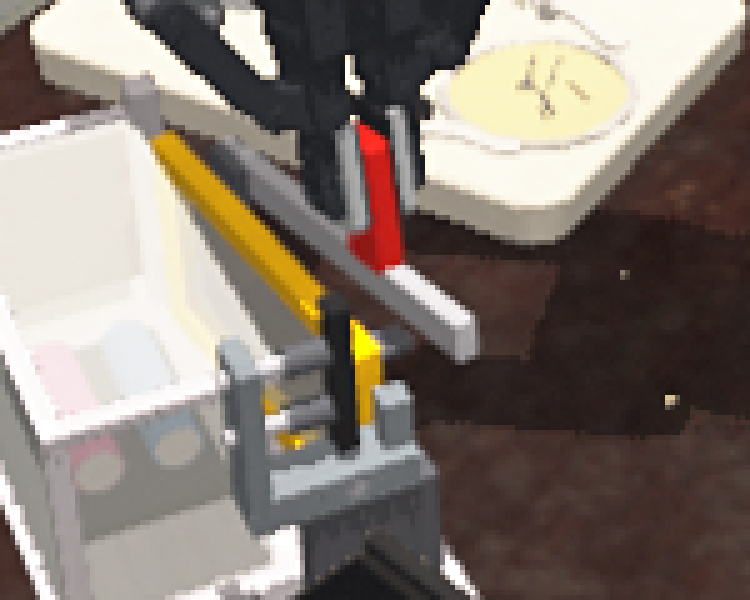

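The crop shows the raised bar tip at (460,340), still outside the tooth at (393,410), with the buffer plate at (340,370). Now slow closing with force checks.

Emit:
apply_moves(linear=[[0.003, 0.034, 0], [0.005, 0.068, 0.001], [0.006, 0.102, 0.001], [0.006, 0.102, 0.001]], dr=[[-0.002, 0, 0.013], [-0.004, 0, 0.025], [-0.006, 0, 0.038], [-0.006, 0, 0.038]])

```text
t: 7.95
tcp_pos: [0.5555, 0.3548, 0.13]
tool_rot: [0.249, 0.965, 0.019, -0.078]
wrist_force: [-2.4, -1.8, 2.1]
width: 0.112
grip_force: 33.2
```

Emit:
apply_moves(linear=[[0.001, 0.017, 0], [0.003, 0.034, 0], [0.003, 0.034, 0]], dr=[[-0.001, 0, 0.006], [-0.002, 0, 0.013], [-0.002, 0, 0.013]])

```text
t: 8.25
tcp_pos: [0.5566, 0.3573, 0.13]
tool_rot: [0.259, 0.963, 0.02, -0.077]
wrist_force: [-2.6, -3.3, 2.0]
width: 0.112
grip_force: 32.9
```

```bash
python3 - <<'E'
from h import *
stat()
E
```

```text
p [0.5566 0.3573 0.13  ] gateyaw 1.0457 lean 0.16 F [-2.6 -3.3  2. ] F.tool [ 0.9 -4.2 -1.9] m [-0.48  0.16 -0.4 ] w 0.112 t 8.25
r 0.13560352165203196 ang 2.705542041245496
```

Emit:
apply_moves(linear=[[0.001, 0.017, 0], [0.001, 0.017, 0], [0.001, 0.017, 0]], dr=[[-0.001, 0, 0.0064], [-0.001, 0, 0.0064], [-0.001, 0, 0.0064]])

```text
t: 8.55
tcp_pos: [0.5572, 0.3584, 0.1301]
tool_rot: [0.263, 0.961, 0.021, -0.077]
wrist_force: [-3.1, -3.2, 2.1]
width: 0.11
grip_force: 32.7
```

Emit:
apply_moves(linear=[[0.001, 0.017, 0], [0.001, 0.017, 0], [0.001, 0.017, 0]], dr=[[-0.001, 0, 0.0064], [-0.001, 0, 0.0064], [-0.001, 0, 0.0064]])

```text
t: 8.85
tcp_pos: [0.5578, 0.3596, 0.1301]
tool_rot: [0.268, 0.96, 0.021, -0.077]
wrist_force: [-3.1, -1.7, 2.3]
width: 0.115
grip_force: 32.7
```

Emit:
apply_moves(linear=[[0.001, 0.017, 0], [0.001, 0.017, 0], [0.001, 0.017, 0]], dr=[[-0.001, 0, 0.0064], [-0.001, 0, 0.0064], [-0.001, 0, 0.0064]])

```text
t: 9.15
tcp_pos: [0.5584, 0.3609, 0.1301]
tool_rot: [0.273, 0.959, 0.021, -0.077]
wrist_force: [-3.6, -2.2, 2.5]
width: 0.11
grip_force: 32.6
```

Emit:
apply_moves(linear=[[0.001, 0.017, 0], [0.001, 0.017, 0], [0.001, 0.017, 0]], dr=[[-0.001, 0, 0.0064], [-0.001, 0, 0.0064], [-0.001, 0, 0.0064]])

```text
t: 9.45
tcp_pos: [0.559, 0.3621, 0.1301]
tool_rot: [0.278, 0.957, 0.022, -0.077]
wrist_force: [-3.2, -2.6, 3.1]
width: 0.109
grip_force: 32.6
```

```bash
python3 - <<'E'
from h import *
from plant import cams
p,R=stat();c=cams.read_camera("scene");cv2.imwrite("pics/s4.png",c["img"][200:300,170:270].repeat(6,0).repeat(6,1))
E
```

```text
p [0.559  0.3621 0.1301] gateyaw 1.0053 lean 0.16 F [-3.2 -2.6  3.1] F.tool [ 1.8 -3.9 -2.8] m [-0.37  0.29 -0.39] w 0.109 t 9.45
r 0.13549748147227964 ang 2.6658815748194904
```

View pics/s4.png

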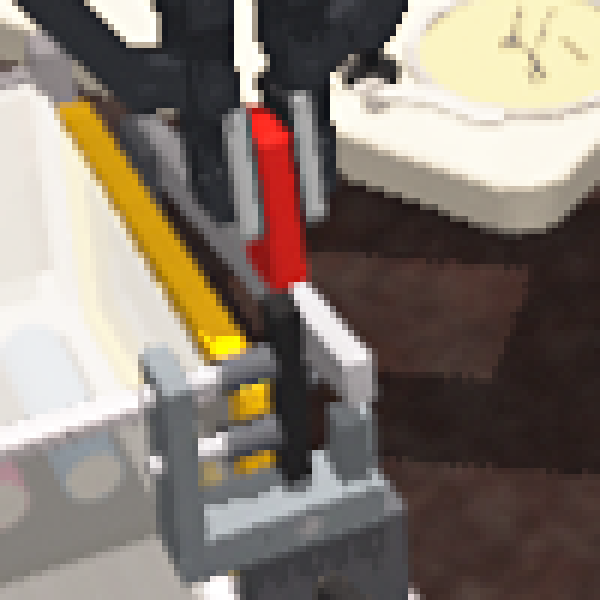

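The crop shows the bar end at (355,380) directly over the tooth at (350,440), with about 7–8 mm still to go to the buffer plate at (295,390).

Emit:
apply_moves(linear=[[0.001, 0.017, 0], [0.001, 0.017, 0], [0.001, 0.017, 0]], dr=[[-0.001, 0, 0.0064], [-0.001, 0, 0.0064], [-0.001, 0, 0.0064]])

```text
t: 9.8
tcp_pos: [0.5597, 0.3633, 0.1301]
tool_rot: [0.283, 0.956, 0.022, -0.077]
wrist_force: [-4.1, -1.7, 2.7]
width: 0.116
grip_force: 32.5
```

Emit:
apply_moves(linear=[[0.001, 0.017, 0], [0.001, 0.017, 0], [0.001, 0.017, 0]], dr=[[-0.001, 0, 0.0064], [-0.001, 0, 0.0064], [-0.001, 0, 0.0064]])

```text
t: 10.1
tcp_pos: [0.5603, 0.3645, 0.1302]
tool_rot: [0.288, 0.954, 0.022, -0.077]
wrist_force: [-3.8, -2.6, 2.9]
width: 0.11
grip_force: 32.5
```

```bash
python3 - <<'E'
from h import *
p,R=stat()
E
```

```text
p [0.5603 0.3645 0.1302] gateyaw 0.985 lean 0.1601 F [-3.8 -2.6  2.9] F.tool [ 2.2 -4.3 -2.6] m [-0.24  0.41 -0.38] w 0.11 t 10.1
r 0.13548837578541612 ang 2.6457189257724725
```

Emit:
apply_moves(linear=[[0.001, 0.017, 0], [0.001, 0.017, 0], [0.001, 0.017, 0]], dr=[[-0.001, 0, 0.0064], [-0.001, 0, 0.0064], [-0.001, 0, 0.0064]])

```text
t: 10.4
tcp_pos: [0.561, 0.3657, 0.1302]
tool_rot: [0.293, 0.953, 0.023, -0.077]
wrist_force: [-5.3, -0.5, 3.4]
width: 0.114
grip_force: 32.5
```

```bash
python3 - <<'E'
from h import *
p,R=stat()
E
```

```text
p [0.561  0.3657 0.1302] gateyaw 0.9748 lean 0.1601 F [-5.3 -0.5  3.4] F.tool [ 4.6 -3.4 -2.7] m [-0.18  0.57 -0.4 ] w 0.114 t 10.4
r 0.13546537914858814 ang 2.635584095080409
```

Emit:
apply_moves(linear=[[0.004, 0.017, 0], [0.004, 0.017, 0], [0.004, 0.017, 0]], dr=[[-0.001, 0, 0.0064], [-0.001, 0, 0.0064], [-0.001, 0, 0.0064]])

```text
t: 10.7
tcp_pos: [0.5615, 0.3665, 0.1302]
tool_rot: [0.298, 0.951, 0.023, -0.077]
wrist_force: [-6.0, -3.0, 3.5]
width: 0.111
grip_force: 31.4
```

```bash
python3 - <<'E'
from h import *
p,R=stat()
E
```

```text
p [0.5615 0.3665 0.1302] gateyaw 0.9645 lean 0.1598 F [-6.  -3.   3.5] F.tool [ 3.8 -5.9 -2.9] m [-0.34  0.54 -0.3 ] w 0.111 t 10.7
r 0.13546492360399284 ang 2.6281961812884314
```

Contact shows: the position lags by about 0.35 mm and the tool-y force is rising. I'll press on in small steps.

Emit:
apply_moves(linear=[[0.002, 0.012, 0], [0.002, 0.012, 0], [0.002, 0.012, 0]], dr=[[0, 0, 0.0045], [0, 0, 0.0045], [0, 0, 0.0045]])

```text
t: 11.0
tcp_pos: [0.5618, 0.367, 0.1302]
tool_rot: [0.301, 0.95, 0.022, -0.077]
wrist_force: [-5.7, -4.5, 2.9]
width: 0.11
grip_force: 30.8
```

```bash
python3 - <<'E'
from h import *
p,R=stat()
E
```

```text
p [0.5618 0.367  0.1302] gateyaw 0.9576 lean 0.1597 F [-5.7 -4.5  2.9] F.tool [ 2.5 -7.  -2.5] m [-0.56  0.65 -0.14] w 0.11 t 11.0
r 0.13545971397804177 ang 2.624005948306129
```

Emit:
apply_moves(linear=[[0.002, 0.012, 0], [0.002, 0.012, 0], [0.002, 0.012, 0]], dr=[[0, 0, 0.0025], [0, 0, 0.0025], [0, 0, 0.0025]])

```text
t: 11.3
tcp_pos: [0.562, 0.3675, 0.1301]
tool_rot: [0.303, 0.95, 0.021, -0.077]
wrist_force: [-6.3, -5.0, 4.1]
width: 0.111
grip_force: 30.9
```

```bash
python3 - <<'E'
from h import *
p,R=stat()
E
```

```text
p [0.562  0.3675 0.1301] gateyaw 0.9538 lean 0.1597 F [-6.3 -5.   4.1] F.tool [ 2.8 -7.7 -3.6] m [-0.69  0.63 -0.15] w 0.111 t 11.3
r 0.1354712582135193 ang 2.620271464503338
```

Emit:
apply_moves(linear=[[0.001, 0.014, 0], [0.001, 0.014, 0], [0.001, 0.014, 0]], dr=[[0, 0, 0.004], [0, 0, 0.004], [0, 0, 0.004]])

```text
t: 11.6
tcp_pos: [0.5623, 0.368, 0.1301]
tool_rot: [0.306, 0.949, 0.021, -0.077]
wrist_force: [-7.8, -6.7, 4.7]
width: 0.112
grip_force: 31.0
```

```bash
python3 - <<'E'
from h import *
p,R=stat()
for i in range(0):pass
E
```

```text
p [0.5623 0.368  0.1301] gateyaw 0.9478 lean 0.1598 F [-7.8 -6.7  4.7] F.tool [  3.1 -10.1  -4.2] m [-0.84  0.79 -0.03] w 0.112 t 11.6
r 0.13549824228342497 ang 2.615738129489456
```

Emit:
apply_moves(linear=[[0, 0.009, 0], [0, 0.009, 0], [0, 0.009, 0]], dr=[[0, 0, 0.003], [0, 0, 0.003], [0, 0, 0.003]])

```text
t: 11.9
tcp_pos: [0.5625, 0.3684, 0.1301]
tool_rot: [0.308, 0.948, 0.02, -0.077]
wrist_force: [-9.3, -7.5, 5.5]
width: 0.116
grip_force: 31.0
```

```bash
python3 - <<'E'
from h import *
from plant import cams
c=cams.read_camera("scene");cv2.imwrite("pics/s5.png",c["img"][200:300,170:270].repeat(6,0).repeat(6,1))
p,R=stat();show(p,R,[(0,-t) for t in(.02,.04,.06,.08,.1,.12,.14,.16)])
E
```

```text
p [0.5625 0.3684 0.1301] gateyaw 0.9433 lean 0.1599 F [-7.4 -7.9  4.7] F.tool [  2.1 -10.8  -4.3] m [-0.85  0.86  0.09] w 0.114 t 11.95
r 0.13549749544563724 ang 2.612456112651541
(0, -0.02) [0.005, 0.0, 0.024] [-0.0, -0.013, 0.0]
(0, -0.04) [0.009, 0.0, 0.047] [-0.0, -0.025, 0.0]
(0, -0.06) [0.013, 0.001, 0.071] [-0.0, -0.038, 0.0]
(0, -0.08) [0.017, 0.001, 0.095] [-0.0, -0.051, 0.0]
(0, -0.1) [0.02, 0.001, 0.119] [-0.0, -0.064, 0.001]
(0, -0.12) [0.022, 0.001, 0.143] [-0.0, -0.076, 0.001]
(0, -0.14) [0.024, 0.001, 0.167] [-0.0, -0.089, 0.001]
(0, -0.16) [0.026, 0.002, 0.191] [-0.0, -0.102, 0.001]
```

View pics/s5.png

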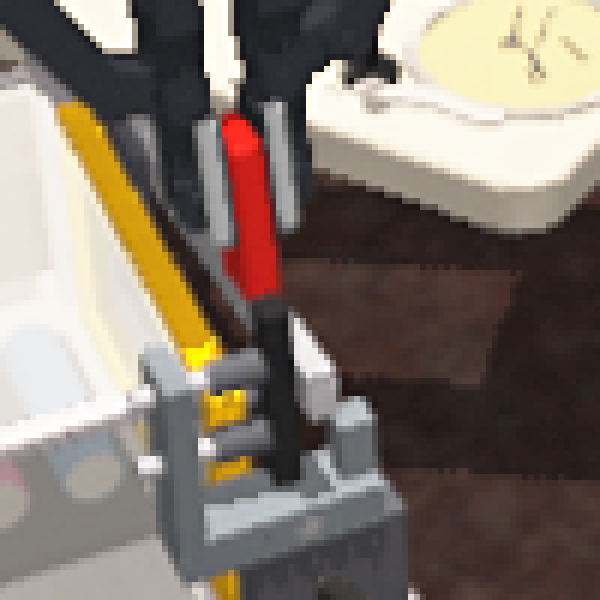

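The crop shows the buffer plate pushed back (now x≈278, from 295), and the bar end (300–337, 380) just inside the tooth's inner edge (≈335, 420). I'll lower the bar in stages.

Emit:
apply_moves(linear=[[0.005, 0, 0.024], [0.009, 0, 0.047], [0.013, 0.001, 0.071], [0.017, 0.001, 0.095], [0.02, 0.001, 0.119], [0.02, 0.001, 0.119]], dr=[[0, -0.013, 0], [0, -0.025, 0], [0, -0.038, 0], [0, -0.051, 0], [0, -0.064, 0], [0, -0.064, 0]])

```text
t: 12.55
tcp_pos: [0.56, 0.3702, 0.1208]
tool_rot: [0.308, 0.951, 0.005, -0.029]
wrist_force: [-5.9, -7.9, 3.3]
width: 0.11
grip_force: 30.9
```

```bash
python3 - <<'E'
from h import *
p,R=stat();show(p,R,[(0,-t) for t in(.02,.04,.06)])
E
```

```text
p [0.56   0.3702 0.1208] gateyaw 0.9436 lean 0.0579 F [-5.9 -7.9  3.3] F.tool [ 0.3 -9.9 -3.2] m [-0.96  0.65 -0.14] w 0.11 t 12.55
r 0.13856642929147323 ang 2.6103301742478
(0, -0.02) [0.005, 0.0, 0.024] [-0.0, -0.013, 0.0]
(0, -0.04) [0.009, 0.0, 0.047] [-0.0, -0.025, 0.0]
(0, -0.06) [0.013, 0.001, 0.071] [-0.0, -0.038, 0.0]
```

At a lean of 0.058, below the 0.075 of a bar lying on the tooth, there is no upward load, so the bar is going into the catch. I'll lower it fully.

Emit:
apply_moves(linear=[[0.005, 0, 0.024], [0.009, 0, 0.047], [0.013, 0.001, 0.069], [0.013, 0.001, 0.069]], dr=[[0, -0.013, 0], [0, -0.025, 0], [0, -0.037, 0], [0, -0.037, 0]])

```text
t: 12.95
tcp_pos: [0.5592, 0.3711, 0.1158]
tool_rot: [0.309, 0.951, -0.004, -0.001]
wrist_force: [-6.2, -8.0, 6.1]
width: 0.113
grip_force: 31.5
```

```bash
python3 - <<'E'
from h import *
from plant import cams
c=cams.read_camera("scene");cv2.imwrite("pics/s6.png",c["img"][200:300,170:270].repeat(6,0).repeat(6,1))
p,R=stat()
E
```

```text
p [0.5592 0.3711 0.1158] gateyaw 0.9431 lean 0.0003 F [-6.4 -8.6  5.9] F.tool [  0.2 -10.7  -5.8] m [-0.93  0.94 -0.22] w 0.111 t 13.0
r 0.1397190607530799 ang 2.608012969918242
```

View pics/s6.png

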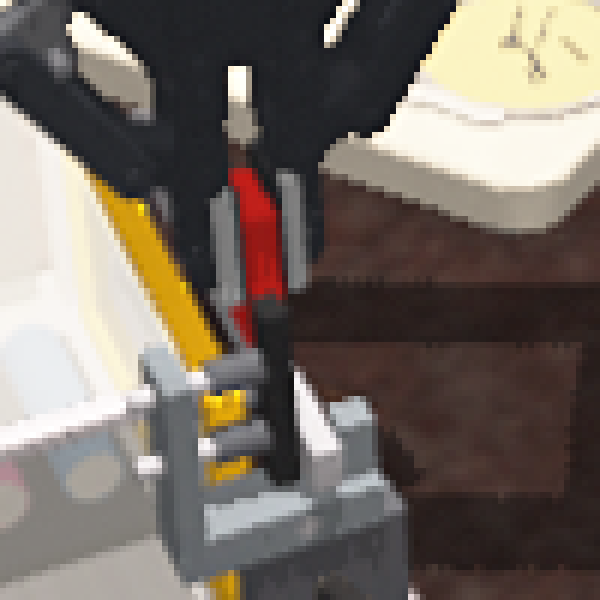

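The crop shows the bar end (320,450) down between the tooth (355,430) and the black buffer plate (280,400). I'll ease the press off onto the tooth, then open.

Emit:
apply_moves(linear=[[0, -0.012, 0], [0, -0.025, 0], [0, -0.025, 0]], dr=[[0, 0, -0.003], [0, 0, -0.006], [0, 0, -0.006]])

```text
t: 13.3
tcp_pos: [0.5586, 0.37, 0.1158]
tool_rot: [0.304, 0.953, -0.003, -0.001]
wrist_force: [-4.6, -5.7, 4.1]
width: 0.114
grip_force: 30.9
```

```bash
python3 - <<'E'
from h import *
p,R=stat()
E
```

```text
p [0.5586 0.37   0.1158] gateyaw 0.9521 lean 0.0007 F [-4.6 -5.7  4.1] F.tool [ 0.5 -7.4 -4. ] m [-0.52  0.66 -0.28] w 0.114 t 13.3
r 0.13971264266775432 ang 2.6167169485705224
```

Emit:
apply_moves(linear=[[0, -0.01, 0], [0, -0.01, 0], [0, -0.01, 0]], dr=[[0, 0, -0.002], [0, 0, -0.002], [0, 0, -0.002]])

```text
t: 13.6
tcp_pos: [0.5584, 0.3697, 0.1158]
tool_rot: [0.303, 0.953, -0.003, -0.001]
wrist_force: [-5.2, -4.5, 4.5]
width: 0.11
grip_force: 30.8
```

Emit:
apply_moves(linear=[[0, 0, 0], [0, 0, 0], [0, 0, 0], [0, 0, 0], [0, 0, 0], [0, 0, 0]], dr=[[0, 0, 0], [0, 0, 0], [0, 0, 0], [0, 0, 0], [0, 0, 0], [0, 0, 0]], gripper=0)

```text
t: 14.2
tcp_pos: [0.5583, 0.3706, 0.1156]
tool_rot: [0.303, 0.953, -0.002, -0.001]
wrist_force: [0.6, 0.4, 0.6]
width: 0.5
grip_force: 0.0
```

```bash
python3 - <<'E'
from h import *
p,R=stat()
E
```

```text
p [0.5583 0.3706 0.1156] gateyaw 0.9556 lean 0.0011 F [0.6 0.4 0.6] F.tool [-0.3  0.7 -0.6] m [ 0.01  0.   -0.04] w 0.5 t 14.2
r 0.1402385305061301 ang 2.613925367759989
```

Released with zero force on the hand. I'll retreat upward and look.

Emit:
apply_moves(linear=[[0, 0, -0.2], [0, 0, -0.5], [0, 0, -1], [0, 0, -1], [0, 0, -1]], dr=[[0, 0, 0], [0, 0, 0], [0, 0, 0], [0, 0, 0], [0, 0, 0]])

```text
t: 14.7
tcp_pos: [0.5592, 0.3711, 0.1972]
tool_rot: [0.303, 0.953, -0.001, -0.0]
wrist_force: [-0.7, 0.3, -0.2]
width: 0.501
grip_force: 0.0
```

Emit:
apply_moves(linear=[[0, 0, -0.5], [0, 0, -0.5], [0, 0, -0.5], [0, 0, -0.5], [0, 0, -0.5], [0, 0, -0.5]], dr=[[0, 0, 0], [0, 0, 0], [0, 0, 0], [0, 0, 0], [0, 0, 0], [0, 0, 0]])

```text
t: 15.3
tcp_pos: [0.5583, 0.3707, 0.2343]
tool_rot: [0.303, 0.953, -0.003, -0.002]
wrist_force: [0.2, -0.1, 0.5]
width: 0.5
grip_force: 0.0
```

```bash
python3 - <<'E'
from h import *
from plant import cams
c=cams.read_camera("scene");cv2.imwrite("pics/s7.png",c["img"][180:300,150:300].repeat(5,0).repeat(5,1))
p,R=stat()
E
```

```text
p [0.5584 0.3708 0.2346] gateyaw 0.9554 lean 0.0021 F [ 0.1  0.  -1.3] F.tool [-0.1  0.1  1.3] m [ 0.02 -0.02 -0.01] w 0.505 t 15.35
r 0.14025556568886524 ang 2.612851989675541
```

View pics/s7.png

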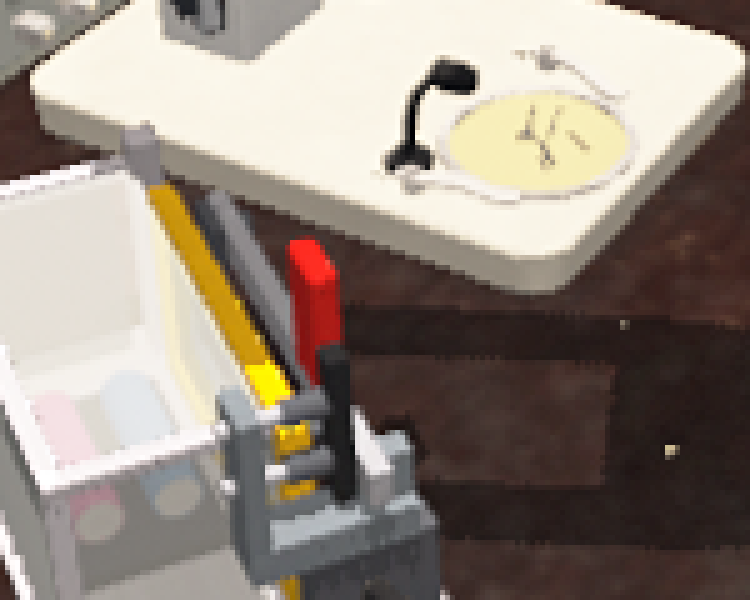

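The crop shows the gate shut. The bar end (375,480) is down in the catch, held against the tooth (400,460) by the buffer (338,430), and the hand is clear.

```bash
python3 -c "
from plant import close_job
print(close_job())"
```

```text
the job is handed in; nothing more can be done
None
```

The gate is shut and latched: the bar is down between tooth and buffer and the hand is clear. My estimate of the peak buffer press is about 6–7 N, and I handed the job in at about 15.4 s; the hand-in returned no verdict.

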